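# Spring open the bead box

## Robot

A 6-joint arm with a two-finger parallel gripper is mounted at the origin on the work surface. World frame = base frame: x ahead of the robot, y to its left, z up, the work surface at z = 0. Lengths are in m, angles in rad, forces in N, time in s.
With the tool pointing down it reaches from about 0.35 to 0.85 m from the base axis. Payload 8.1 kg.
Tool frame: the origin (TCP) lies at the very end of the fingers, on their centre line; the grasp point (between the pads) lies 19 mm behind it (robot.pinch_z is the distance from the TCP to the grasp point, in m); y points along the fingers, x is the direction in which the jaws open and shut, and the axes are right-handed (so a half turn about y gives the same grasp; the last joint's range is limited). The gripper opens to 93 mm and grips with 3 to 60 N. Pads are 15 mm wide; open, the fingers measure 128 mm over their backs; the gripper's body (75 mm by 188 mm) begins 65 mm behind the grasp point.
Start: joints at [-0.085, 0.13, 1.488, -0, 1.523, -0.085], TCP at [0.6, 0, 0.219] pointing down, gripper open.
Joint ranges: [-2.96, 2.96], [-0.89, 2.26], [0.02, 2.5], [-1.34, 4.48], [0, 2.73], [-2.66, 2.66]. Speed limits (rad/s): [2.39, 2.39, 2.79, 3.14, 3.14, 3.14].

## Interface

Orientations are given as a rotation vector (axis times angle).
In Python, from plant import robot gives the robot as it stands.
- The arm moves only by the shell command python3 -m inch 'ROWS' [FORCE]. ROWS is JSON, a list of rows, each a list of 5 numbers: the closure, from -1 (fully open) to 1 (shut), then the shift along the world's x, y, z in m, then the turn about the world's z in rad. A call has 1 to 8 rows; each row is the pose to reach, as a shift and turn from the pose measured when the call began; what a row does not reach only later rows make up. A row lasts 1/8 s, in which the tool goes at most 62.5 mm and 10.7 degrees, less where a joint would pass 70% of its speed; a pose out of reach is approached as far as the arm can. A call with a gripper value outside its range is refused whole. The fingers move at their own pace and stop on an object; FORCE is the grip in N (left out, the last holds). Time passes only in rows, so rows that repeat a pose let the fingers close. It gives the time, the measured TCP pose, the force and the opening at its end, in the units of the state.
- robot.read_state(): the state, without advancing time (a new reading comes with each control period).
- robot.read_camera(name): name is "scene" or "side" or "wrist"; returns a dict with "color" (480x640x3 uint8, red, green, blue), "mtx" (3x3 intrinsics, pixels), "R" (3x3) and "t" (3): a world point X has camera coordinates R X + t; the wrist camera has in their place "hand_eye" (4x4, takes a point from camera to tool coordinates, whose origin is the TCP and whose axes are the tool frame's). Camera axes: x right, y down, z forward; pixel columns grow to the right and rows downward; lengths in m; the calibration is good to about 2 mm. A picture is of the moment at which its call begins: read the wrist's pose just before it. There is no depth.
- robot.close_job(): hands the job in, once; it reports no verdict.
The state is a dict: "t": time; "q": joint angles; "dq": joint speeds; "joint_torque": joint torques, N m; "tool_pos": TCP position; "orientation": TCP orientation; "force": force on the tool from outside, world axes, zero at the start; "wrist_torque": the same for the moment, N m; "opening": finger opening in m.
Only numpy, scipy, OpenCV 4.12 (cv2) and the standard library are available. Lean on these libraries where they do the work, as an engineer would, in place of code of your own. Each camera call takes 0.05 s, during which the arm holds its last target. There are 200 camera calls.

## Task

Open the wider of the two bead boxes for the next beadmaker: press its release tab down with a fingertip so that the lid springs up, then push the lid back until it is fully open and leave it so. Leave the narrow box shut and do not pick up, shift or knock over anything else on the bench.

Things in the scene. Friction and masses are not known exactly. Their poses are not given: they have to be found in the camera images.
- wide_box: black bead box with a plain grey lid, 170 mm wide (its y), 190 mm deep (its x), the box to open; it stands fixed on the bench. Origin: centre of its underside. x points from the tab (front, robot side) to the hinge (back), y along the width, z up. Walls 55 mm high (5 mm thick, bead compartments inside), lid on top, so its closed upper face is 61.5 mm up. Front foot, 20 mm high, reaches x = -96 mm
- wide_tab (a joint): release tab of the wide box, rad: 0 at rest, 0.28 pressed to its stop. Steel rocker 22 mm wide, pivoted 43 mm before the box's origin at height 30 mm; its bare steel 40 mm finger plate reaches to the front, its lip (top at height 67 mm) hooks over the middle of the lid's front edge. Pressing the plate down turns the lip away; the lid is free at about 0.16 rad (5 mm down at the pad point, about 5 N) and the stop is 9 mm down (about 7 N). It springs back when let go
- wide_tab_pad (a point): where to press the tab of the wide box: top of the finger plate, 77 mm before the box's origin, 32 mm before the lid's edge, height 45 mm at rest; moves with the tab
- wide_lid (a joint): lid of the wide box, rad: 0 shut, 1.85 fully open against its stop (leaning back past upright). Set free, a spring pin lifts it to about 0.5 rad and holds it there; above that it is light to push (about 1 to 2 N at the edge), a slightly stiff hinge; let go below about 1.2 rad it sinks back to 0.5, above that it stays
- wide_hinge (a point): middle of the hinge line of the wide lid (along the box's y), 90 mm behind the box's origin, height 55 mm
- wide_lid_edge (a point): middle of the wide lid's free edge, 135 mm from the hinge; moves with the lid. Lid 170 mm wide, 6 mm thick
- narrow_box: black bead box with a plain grey lid, 90 mm wide (its y), 190 mm deep (its x), the box to leave shut; it stands fixed on the bench. Origin: centre of its underside. x points from the tab (front, robot side) to the hinge (back), y along the width, z up. Walls 55 mm high (5 mm thick, bead compartments inside), lid on top, so its closed upper face is 61.5 mm up. Front foot, 20 mm high, reaches x = -96 mm
- narrow_tab (a joint): release tab of the narrow box, rad: 0 at rest, 0.28 pressed to its stop. Steel rocker 22 mm wide, pivoted 43 mm before the box's origin at height 30 mm; its bare steel 40 mm finger plate reaches to the front, its lip (top at height 67 mm) hooks over the middle of the lid's front edge. Pressing the plate down turns the lip away; the lid is free at about 0.16 rad (5 mm down at the pad point, about 5 N) and the stop is 9 mm down (about 7 N). It springs back when let go
- narrow_tab_pad (a point): where to press the tab of the narrow box: top of the finger plate, 77 mm before the box's origin, 32 mm before the lid's edge, height 45 mm at rest; moves with the tab
- narrow_lid (a joint): lid of the narrow box, rad: 0 shut, 1.85 fully open against its stop (leaning back past upright). Set free, a spring pin lifts it to about 0.5 rad and holds it there; above that it is light to push (about 1 to 2 N at the edge), a slightly stiff hinge; let go below about 1.2 rad it sinks back to 0.5, above that it stays
- narrow_hinge (a point): middle of the hinge line of the narrow lid (along the box's y), 90 mm behind the box's origin, height 55 mm
- narrow_lid_edge (a point): middle of the narrow lid's free edge, 135 mm from the hinge; moves with the lid. Lid 90 mm wide, 6 mm thick
- jar: small closed glass jar, 42 mm across, 60 mm tall, standing between the two boxes; loose, a bystander. Origin: centre of its underside
- vial: clear little bottle, 26 mm across, 62 mm tall, standing between the boxes towards the robot; loose, a bystander. Origin: centre of its underside
- dish: open steel dish, 72 mm across, 32 mm tall; loose, a bystander. Origin: centre of its underside
- wax_pot: glass pot with a lid, 56 mm across, 50 mm tall; loose, a bystander. Origin: centre of its underside
- cup: lidded paper coffee cup, 84 mm across, 116 mm tall; loose, a bystander. Origin: centre of its underside
- brush: flat hand brush with a wooden handle lying on the bench, 160 mm long, under 60 mm wide and 30 mm high; loose, a bystander. Origin: on its axis, at the lower side, near its middle

How it is judged:
On the way, in this order (a step that is already met when the one before it is completed fails the run):
1. the wide box's release tab is pressed (value of joint wide_tab above 0.12 rad and value of joint wide_lid below 0.1 rad).
2. the lid has sprung up off its latch and the tab has sprung back (value of joint wide_lid above 0.35 rad and value of joint wide_tab below 0.08 rad).
3. the lid is pushed fully open (value of joint wide_lid above 1.7 rad), for 0.2 s.
At the end, for the whole second after the job is handed in: The wide box's lid is at least 1.70 rad open (stop at 1.85) and at rest, its tab is back up, the narrow box is shut with its tab up (within 0.06 rad), and every loose thing is within 20 mm of where it stood (value of joint wide_lid above 1.7 rad and velocity of joint wide_lid below 0.1 rad/s and value of joint each of wide_tab, narrow_lid, narrow_tab below 0.06 rad and distance of each of jar, vial, dish, wax_pot, cup, brush from where it was at the start of the episode below 0.02 m); the robot touches nothing.
It fails at once if the narrow box's tab is pressed or its lid opened (value of joint narrow_tab above 0.12 rad or value of joint narrow_lid above 0.1 rad).
It fails at once if a loose thing is shifted by more than 20 mm, or picked up (distance of any of jar, vial, dish, wax_pot, cup, brush from where it was at the start of the episode above 0.02 m).
It fails at once if a loose thing is tipped over (angle between any of jar, vial, dish, wax_pot, cup's own z axis and vertical above 0.5 rad).
It also fails if it takes over 43 s, if anything falls off the work surface, if the arm or the gripper's body presses on something with over 40 N, if the wrist force passes 120 N, or if a joint passes its speed limit or range.

## Working session

There is one attempt and no reset: what is moved stays moved. The work goes in short steps, Python scripts to look and compute and a shell command to move; the robot and the scene stay as the last step left them, time stands still between calls to the robot, and variables do not carry over. Pictures are saved under pics/ and viewed, about 8 in all and at most 12, crops included, and the job is handed in when it is done.

```bash
ls && mkdir -p pics && cat > h.py <<'E'
import numpy as np, cv2
from plant import robot
from scipy.spatial.transform import Rotation as Ro
def cam(n):
    s=robot.read_state(); c=robot.read_camera(n)
    if n=="wrist":
        T=np.eye(4);T[:3,:3]=Ro.from_rotvec(s["orientation"]).as_matrix();T[:3,3]=s["tool_pos"]
        W=np.linalg.inv(T@np.array(c["hand_eye"]));c["R"],c["t"]=W[:3,:3],W[:3,3]
    return c
def ray(c,u,v,z):
    R=np.array(c["R"]);t=np.array(c["t"]);o=-R.T@t
    d=R.T@np.linalg.inv(c["mtx"])@[u,v,1.]
    return o+d*(z-o[2])/d[2]
def px(c,X):
    p=np.array(c["mtx"])@(np.array(c["R"])@X+np.array(c["t"]));return p[:2]/p[2]
def save(c,f): cv2.imwrite(f,c["color"][:,:,::-1])
E
python3 - <<'E'
from h import *
import pickle
for n in("scene","side","wrist"):
    c=cam(n);save(c,f"pics/{n}0.png");pickle.dump(c,open(n+".pkl","wb"))
    R=np.array(c["R"]);print(n,-R.T@c["t"],R[2])
s=robot.read_state();print(s["t"],s["tool_pos"],s["orientation"],s["opening"])
E
```

```text
pics
scene [ 1.30663507 -0.36211576  0.83974415] [-0.67643476  0.32849293 -0.65918769]
side [0.4412642  1.12945058 0.72281207] [ 0.09100461 -0.86038083 -0.50146085]
wrist [0.59995452 0.06878942 0.38422701] [-0.00148334 -0.24965926 -0.96833262]
0.15 [5.99560759e-01 8.13715633e-05 2.17809379e-01] [-1.57067915e+00  1.10896669e-03  1.16961266e-03] 0.09302443866160874
```

View pics/scene0.png

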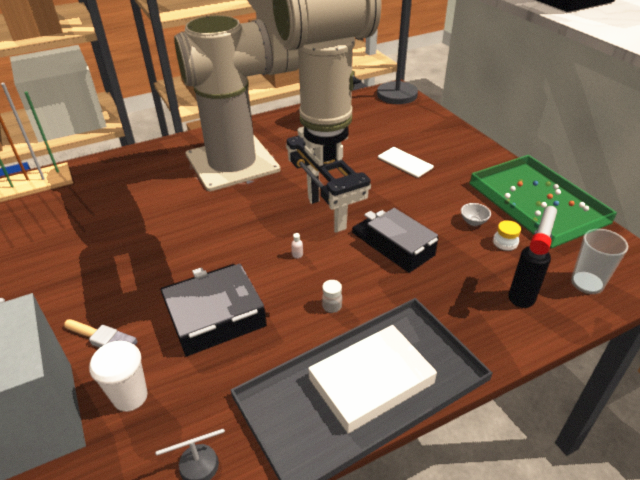

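View pics/side0.png

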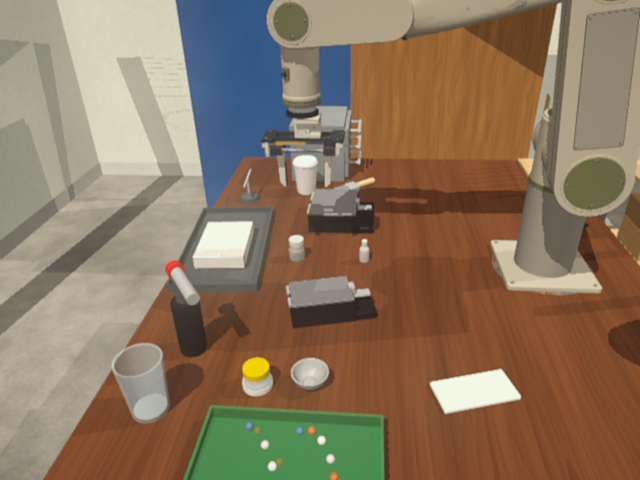

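View crop.

The wide box is at about (213,305) in the scene view, with its tab at (200,271) facing the robot. The narrow box is at (400,237), the vial at (297,246), the jar at (332,296), the brush at (100,335) and the cup at (120,375). Next I'll zoom in on the wide box.

```bash
python3 - <<'E'
import cv2
a=cv2.imread("pics/scene0.png")[255:355,150:280]
b=cv2.imread("pics/side0.png")[170:240,290:390]
A=cv2.resize(a,None,fx=6,fy=6,interpolation=cv2.INTER_CUBIC)
cv2.imwrite("pics/crop1.png",A)
E
```

```text
(no output)
```

View pics/crop1.png

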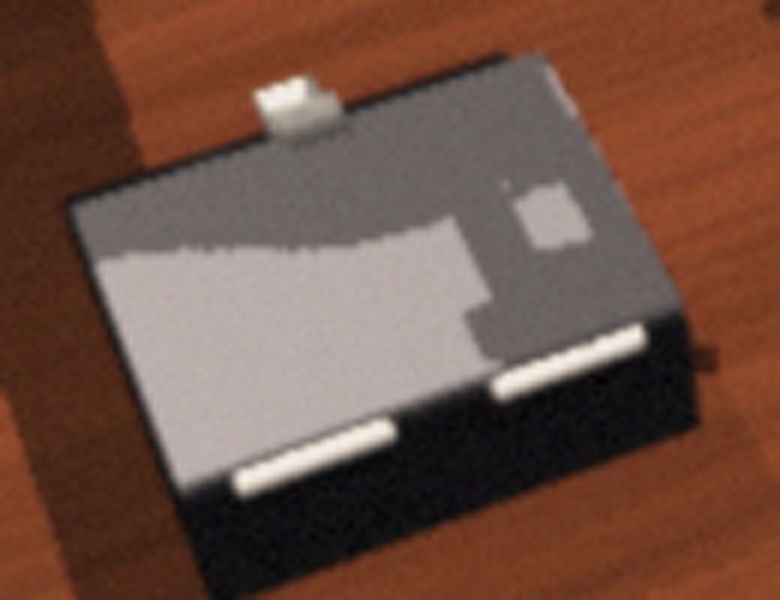

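In the crop, the lid top's corners are at (72,208), (540,55), (682,308) and (185,490). The tab lip is at about (300,110), and the back base corners are at (695,425) and (218,600).

```bash
python3 - <<'E'
from h import *
import pickle
c=pickle.load(open("scene.pkl","rb"))
f=lambda u,v:(150+u/6-.4,255+v/6-.4)
P=[ray(c,*f(*p),.0615)[:2] for p in[(72,208),(540,55),(682,308),(185,490)]]
B=[ray(c,*f(*p),0)[:2] for p in[(695,425),(218,600)]]
P=np.array(P);print(P.round(4),np.array(B).round(4))
# fit: lid x from -45 to 90, y +-85
# robot side front; image left = -y
L=np.array([[-.045,-.085],[-.045,.085],[.09,.085],[.09,-.085]])
H=lambda A,Q:(lambda U:(U[2]@np.diag([1,np.linalg.det(U[2]@U[0])]) ) )
def fit(A,Q):
    a=A-A.mean(0);q=Q-Q.mean(0);th=np.arctan2((a[:,0]*q[:,1]-a[:,1]*q[:,0]).sum(),(a*q).sum())
    R=np.array([[np.cos(th),-np.sin(th)],[np.sin(th),np.cos(th)]]);return th,R,Q.mean(0)-R@A.mean(0)
A2=np.vstack([L,[[.095,.085],[.095,-.085]]]);Q2=np.vstack([P,B])
for A,Q in((L,P),(A2,Q2)):
    th,R,o=fit(A,Q);print("yaw",th,"o",o,"res",(Q-(A@R.T+o)).round(4).tolist())
    for x in(-.077,-.096,-.045,.09):print(x,(R@[x,0]+o).round(4))
# tab lip
print("lip ray",ray(c,*f(305,115),.067))
for n,u,v,z in(("vial",297,257,0),("jar",332,308,0),("jar top",332,287,.06),("cup top",117,362,.116),("cup base",128,402,0),("brushL",68,325,.01),("brushR",133,342,.01),("narrow lip",374,214,.067)):print(n,ray(c,u,v,z).round(3))
s=pickle.load(open("side.pkl","rb"))
for X in([*(R@[-.077,0]+o),.045],[*(R@[-.045,0]+o),.0615],[*(R@[.09,.085]+o),.0615],[*(R@[-.045,.085]+o),.0615]):print("side px",px(s,np.array(X)).round(1))
E
python3 -c "
import cv2
b=cv2.imread('pics/side0.png')[165:265,290:400]
cv2.imwrite('pics/crop2.png',cv2.resize(b,None,fx=6,fy=6,interpolation=cv2.INTER_CUBIC))"
```

```text
[[ 0.4826 -0.3157]
 [ 0.4854 -0.1482]
 [ 0.6208 -0.1495]
 [ 0.6195 -0.3153]] [[ 0.6182 -0.1492]
 [ 0.6146 -0.3146]]
yaw -0.008624263231606888 o [ 0.52959329 -0.23199747] res [[-0.0012, 0.0009], [0.0001, -0.0016], [0.0005, -0.0017], [0.0007, 0.0025]]
-0.077 [ 0.4526 -0.2313]
-0.096 [ 0.4336 -0.2312]
-0.045 [ 0.4846 -0.2316]
0.09 [ 0.6196 -0.2328]
yaw -0.010210242112286974 o [ 0.52686169 -0.23162534] res [[0.0016, 0.0004], [0.0027, -0.0021], [0.0031, -0.002], [0.0035, 0.0022], [-0.0045, -0.0016], [-0.0064, 0.003]]
-0.077 [ 0.4499 -0.2308]
-0.096 [ 0.4309 -0.2306]
-0.045 [ 0.4819 -0.2312]
0.09 [ 0.6169 -0.2325]
lip ray [ 0.48175944 -0.23272012  0.067     ]
vial [ 0.461 -0.005  0.   ]
jar [ 0.639 -0.007 -0.   ]
jar top [ 0.636 -0.005  0.06 ]
cup top [ 0.672 -0.427  0.116]
cup base [ 0.669 -0.437  0.   ]
brushL [ 0.439 -0.508  0.01 ]
brushR [ 0.545 -0.399  0.01 ]
narrow lip [0.478 0.19  0.067]
side px [366.6 206.9]
side px [355.9 201.7]
side px [307.4 213.7]
side px [354.6 214.8]
```

View pics/crop2.png

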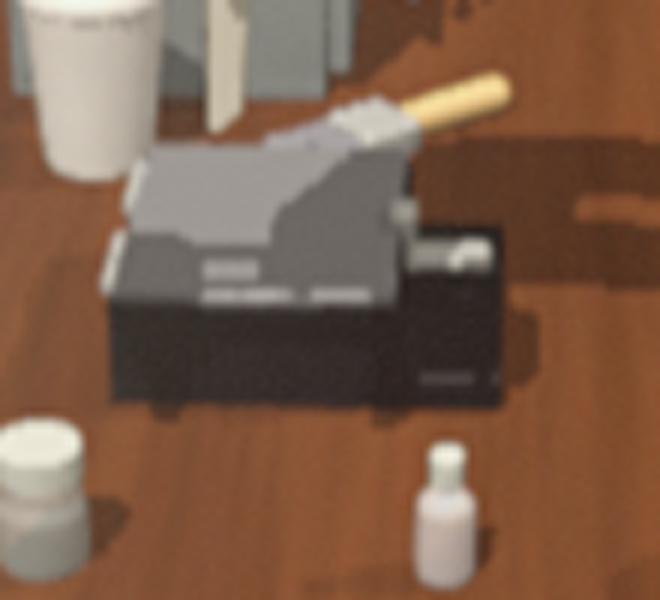

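View pics/wrist0.png

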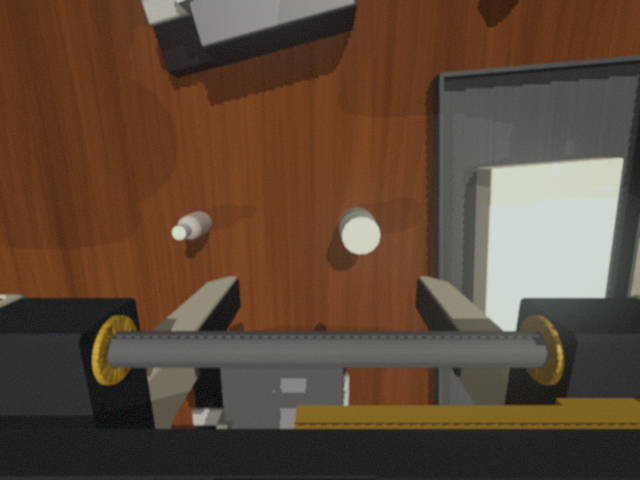

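In the wrist view, the vial is at (190,226), the jar at (360,232) and the wide box is under the gripper at the bottom. In the side crop, the plate and lid corners fall within about 1 px of where my fit predicts them. The pad is therefore at about (0.452, -0.231, 0.045). I'll turn the jaws along y and close them, which leaves only ±7.5 mm of finger in x, then go above the pad.

```bash
python3 -m inch '[[1,-0.03,-0.04,0,0.18],[1,-0.06,-0.09,0,0.36],[1,-0.09,-0.14,0,0.54],[1,-0.12,-0.19,0,0.72],[1,-0.149,-0.231,0,0.9],[1,-0.149,-0.231,0,1.08],[1,-0.149,-0.231,0,1.26],[1,-0.149,-0.231,0,1.44]]' 20 && python3 -c "
from plant import robot
print(robot.read_state()['q'],robot.read_state()['force'])"
```

```text
t: 1.15
tool_pos: [0.4502, -0.2311, 0.2176]
orientation: [-1.268, -1.112, 1.114]
force: [0.7, 0.3, -0.4]
opening: 0.0179
[-5.74733968e-01 -1.25251967e-01  1.74625089e+00 -1.27199777e-03
  1.52058684e+00 -2.01602238e+00] [ 0.66187859  0.27239765 -0.36309435]
```

```bash
python3 -m inch '[[1,0.001,0,-0.05,0.12],[1,0.001,0,-0.1,0.12],[1,0.001,0,-0.14,0.12],[1,0.001,0,-0.153,0.12],[1,0.001,0,-0.153,0.12],[1,0.001,0,-0.153,0.12]]' && python3 - <<'E'
from h import *
c=cam("side");I=c["color"][140:260,270:420][:,:,::-1]
cv2.imwrite("pics/p1.png",cv2.resize(I,None,fx=5,fy=5,interpolation=cv2.INTER_CUBIC))
E
```

```text
t: 1.9
tool_pos: [0.4525, -0.232, 0.0667]
orientation: [-1.217, -1.202, 1.203]
force: [0.1, -0.3, -0.2]
opening: 0.0006
```

View pics/p1.png

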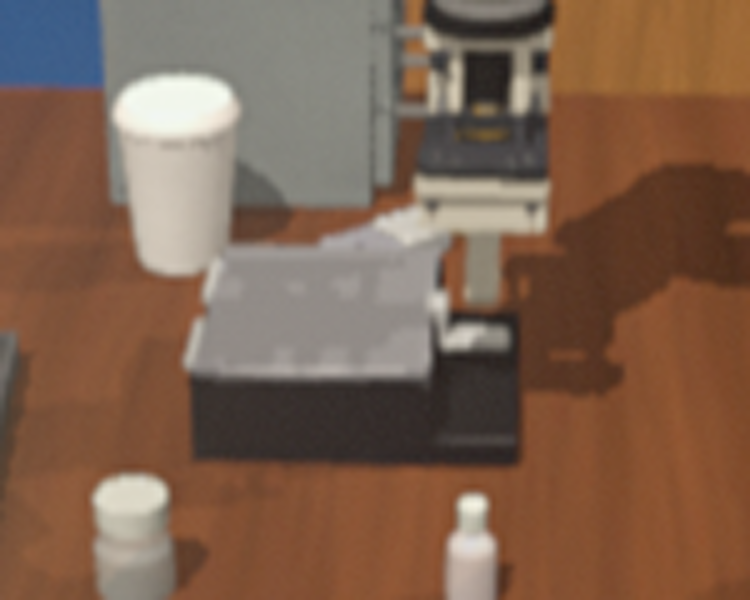

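The fingertip is at (483,300) in the crop, right above the finger plate at (475,335), and clear of the lip and lid. I'll press slowly now.

```bash
python3 -m inch '[[1,0,0.001,-0.012,0],[1,0,0.001,-0.018,0],[1,0,0.001,-0.021,0],[1,0,0.001,-0.023,0],[1,0,0.001,-0.025,0],[1,0,0.001,-0.027,0],[1,0,0.001,-0.029,0],[1,0,0.001,-0.029,0]]' && python3 - <<'E'
from h import *
c=cam("side");I=c["color"][140:260,270:420][:,:,::-1]
cv2.imwrite("pics/p2.png",cv2.resize(I,None,fx=5,fy=5,interpolation=cv2.INTER_CUBIC))
E
```

```text
t: 2.95
tool_pos: [0.4504, -0.2311, 0.0382]
orientation: [-1.214, -1.199, 1.205]
force: [-15.0, 2.4, 16.9]
opening: 0.0004
```

View pics/p2.png

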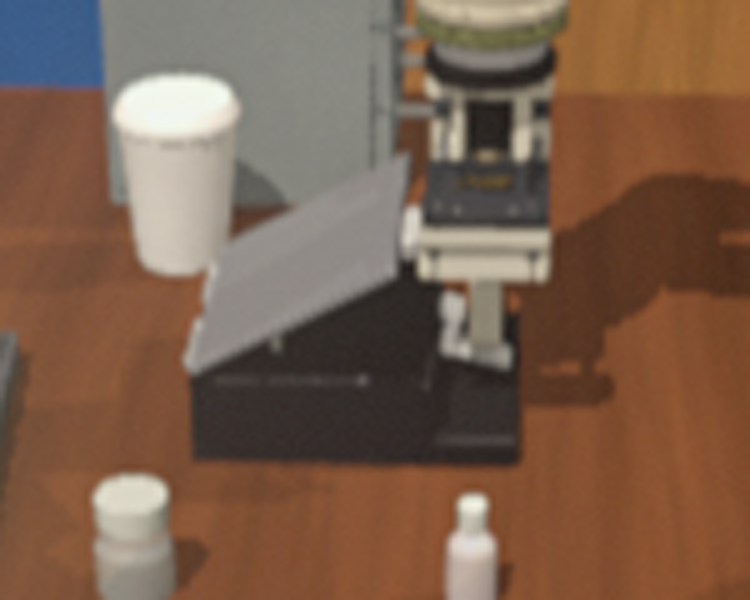

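The lid has sprung to about 0.5 rad, with its edge at (400,210) in the crop just behind the gripper. I'll release the tab and then come back in above the lip, in front of the lid's edge.

```bash
python3 -m inch '[[1,-0.003,0,0.012,0],[1,-0.012,0,0.03,0],[1,-0.015,0,0.055,0],[1,-0.005,0,0.06,0],[1,0.01,0,0.058,0],[1,0.02,0,0.058,0],[1,0.022,0,0.058,0],[1,0.022,0,0.058,0]]' && python3 - <<'E'
from h import *
c=cam("side");I=c["color"][140:260,270:420][:,:,::-1]
cv2.imwrite("pics/p3.png",cv2.resize(I,None,fx=5,fy=5,interpolation=cv2.INTER_CUBIC))
E
```

```text
t: 4.0
tool_pos: [0.4722, -0.2308, 0.0956]
orientation: [-1.212, -1.199, 1.206]
force: [-0.0, -1.0, 0.0]
opening: 0.0005
```

View pics/p3.png

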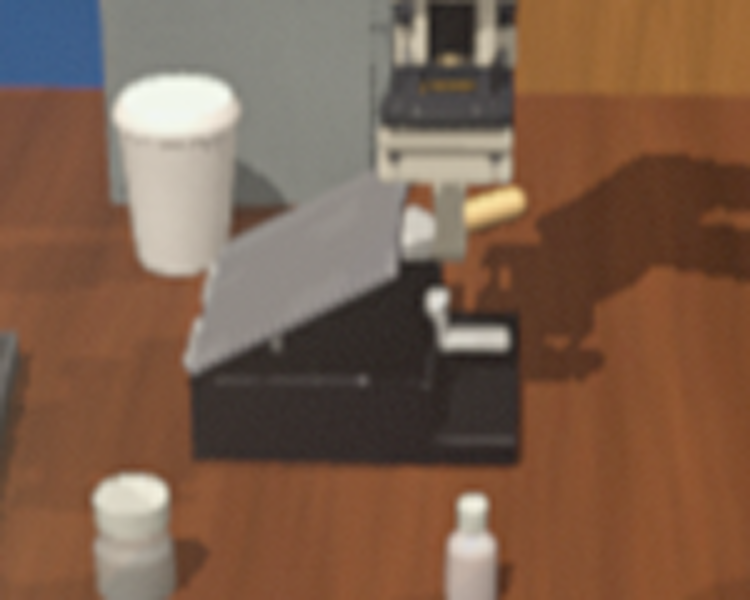

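The tab is back up, with its plate level at (475,338). The finger is just in front of the raised lid edge. I'll push the edge along its arc about the hinge.

```bash
python3 -m inch '[[1,0.02,0,0,0],[1,0.028,0,0.012,0],[1,0.036,0,0.024,0],[1,0.045,0,0.034,0],[1,0.055,0,0.042,0],[1,0.066,0,0.049,0],[1,0.078,0,0.054,0],[1,0.09,0,0.056,0]]' && python3 -m inch '[[1,0.01,0,0,0],[1,0.02,0,0,0],[1,0.03,0,0,0],[1,0.04,0,0,0],[1,0.05,0,0,0],[1,0.06,0,0,0],[1,0.066,0,0,0],[1,0.066,0,0,0]]' && python3 - <<'E'
from h import *
c=cam("side");I=c["color"][100:240,260:420][:,:,::-1]
cv2.imwrite("pics/p4.png",cv2.resize(I,None,fx=4,fy=4,interpolation=cv2.INTER_CUBIC))
E
```

```text
t: 5.05
tool_pos: [0.5632, -0.2308, 0.152]
orientation: [-1.213, -1.2, 1.205]
force: [-0.2, -0.9, 0.4]
opening: 0.0008
t: 6.05
tool_pos: [0.6296, -0.2308, 0.152]
orientation: [-1.213, -1.2, 1.205]
force: [-0.1, -0.5, -0.1]
opening: 0.0003
```

View pics/p4.png

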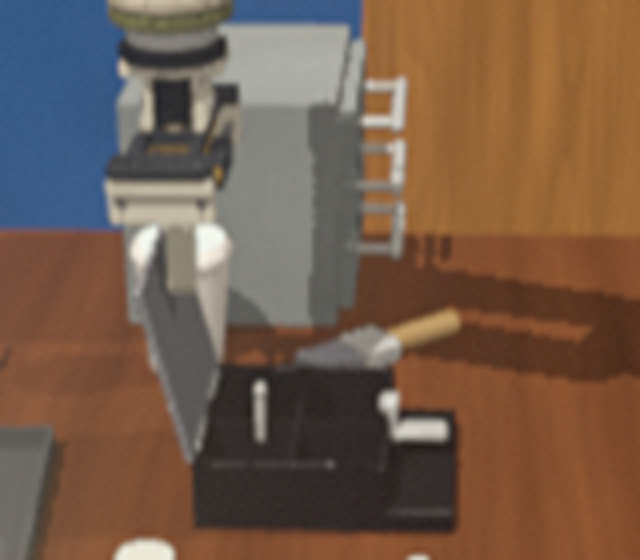

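The lid is past upright, near 1.75 rad, and leaning back with the finger at (180,260) in the crop. I'll push on gently until the stop pushes back.

```bash
python3 -m inch '[[1,0.003,0,0,0],[1,0.006,0,0,0],[1,0.008,0,0,0],[1,0.009,0,0,0],[1,0.010,0,0,0],[1,0.011,0,0,0],[1,0.011,0,0,0]]'
```

```text
t: 6.98
tool_pos: [0.6361, -0.231, 0.1518]
orientation: [-1.206, -1.193, 1.208]
force: [-21.6, 1.4, 10.8]
opening: 0.0008
```

The force of 21.6 N at x = 0.636 means the lid is on its stop. I'll back off and rise.

```bash
python3 -m inch '[[1,-0.01,0,0,0],[1,-0.03,0,0,0],[1,-0.06,0,0.01,0],[1,-0.1,0,0.03,0],[1,-0.14,0,0.07,0],[1,-0.17,0,0.1,0],[1,-0.17,0,0.1,0],[1,-0.17,0,0.1,0]]' && python3 - <<'E'
from h import *
import pickle
c=cam("side");I=c["color"][:,:,::-1]
a=cv2.resize(I[100:260,250:430],(540,480));
d=cam("scene");b=cv2.resize(d["color"][200:420,40:360][:,:,::-1],None,fx=1,fy=1)
o=np.zeros((480+0,800,3),np.uint8);o[:,:540]=a;o[:180,540:]=cv2.resize(b,(260,180))
cv2.imwrite("pics/p5.png",o)
for n,x in(("side",c),("scene",d)):
    p=pickle.load(open(n+".pkl","rb"))
    D=np.abs(p["color"].astype(int)-x["color"]).max(2)
    print(n,[(k,int((D[s]>60).sum())) for k,s in ({"vial":np.s_[235:265,355:372],"jar":np.s_[232:264,286:308],"cup":np.s_[155:193,292:318],"narrow":np.s_[270:325,285:378],"dish":np.s_[355:395,288:332],"wax":np.s_[355:395,240:275]} if n=="side" else {"vial":np.s_[230:262,288:306],"jar":np.s_[278:316,320:346],"cup":np.s_[340:412,90:150],"narrow":np.s_[205:270,352:440],"brush":np.s_[316:350,62:138],"dish":np.s_[200:232,455:495]}).items()])
E
```

```text
t: 7.98
tool_pos: [0.4664, -0.2309, 0.2513]
orientation: [-1.206, -1.193, 1.208]
force: [0.0, 0.2, -0.1]
opening: 0.0005
side [('vial', 0), ('jar', 0), ('cup', 473), ('narrow', 0), ('dish', 0), ('wax', 0)]
scene [('vial', 0), ('jar', 0), ('cup', 0), ('narrow', 0), ('brush', 82), ('dish', 0)]
```

View pics/p5.png

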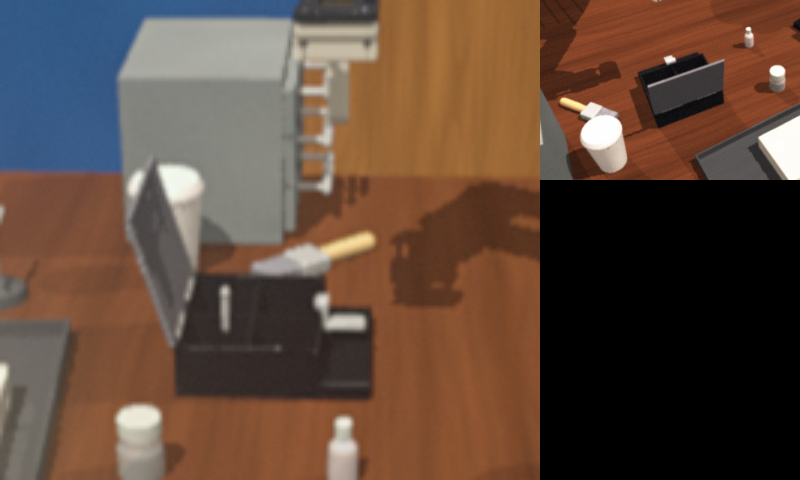

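The lid leans well back, with its far edge corner at (152,160) and near one at about (132,238) in the picture. The tab is up. The cup difference in the side view is the lid covering it, since the scene view shows no change. The brush difference looks like a shadow. I'll check the lid angle by number and then hand in.

```bash
python3 - <<'E'
from h import *
c=cam("side")
for th in(1.6,1.7,1.8,1.85):
    r=[]
    for y in(-.147,-.317):
        p=px(c,np.array([.619-.135*np.cos(th),y,.055+.135*np.sin(th)]));r.append(((p-[250,100])*3).round(0))
    print(th,r)
s=robot.read_state();print(s["force"],np.abs(s["dq"]).max())
d=cam("scene")
import pickle
D=np.abs(pickle.load(open("scene.pkl","rb"))["color"].astype(int)-d["color"]).max(2)[316:350,62:138]>60
v,u=np.nonzero(D);print("brush diff u",u.min()+62,u.max()+62,"v",v.min()+316,v.max()+316)
m=lambda x:[cv2.moments(cv2.inRange(cv2.cvtColor(x["color"][316:350,62:105].copy(),cv2.COLOR_RGB2HSV),(12,80,140),(35,255,255)),True)[k] for k in("m00","m10","m01")]
for x in(pickle.load(open("scene.pkl","rb")),d):
    a,b,e=m(x);print("handle centroid",62+b/a,316+e/a,a)
E
```

```text
1.6 [array([161., 216.]), array([182., 150.])]
1.7 [array([146., 217.]), array([168., 151.])]
1.8 [array([132., 219.]), array([155., 154.])]
1.85 [array([125., 221.]), array([149., 155.])]
[ 0.67736589  0.11666038 -0.12360818] 0.004028742654743486
brush diff u 89 137 v 316 326
handle centroid 79.02867383512545 327.10394265232975 279.0
handle centroid 79.09473684210526 327.0421052631579 285.0
```

```bash
python3 -c "
from plant import robot
print(robot.close_job())"
```

```text
the job is handed in; nothing more can be done
None
```

The wide box is open and the job is handed in. I pressed its tab with the closed fingertip, the lid sprang up and the tab sprang back. I then pushed the lid along its arc until the stop pushed back with about 22 N, and drew the arm clear.

**Lid and tab:** the side picture puts the lid at about 1.8 to 1.85 rad, read by eye against projected corners. The far corner fits that range. The near corner is about 20 zoomed pixels (7 image pixels) off in height, though it agrees sideways. The tab is visibly back up.

**Other things on the bench:** before/after pictures show no change at the narrow box, vial, jar, dish, wax pot or cup. The side view did flag the cup, but only because the open lid now covers it. The scene view also flagged 82 pixels near the brush. That is probably a shadow, as the brush handle stayed put to within 0.1 pixel.

**Robot and time:** the force on the tool was under 1 N before handing in, so the robot touches nothing. The job took about 8 s of the 43 s allowed. The hand-in reports no verdict.

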